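# Extend the tabletop monopod to its second stop and hold it on the mat tile

### The job

Get the little camera monopod ready to photograph the toys: while it stands in its steel holder, press the orange button on its handle, pull the handle up past the first stop to the second stop, and let the button spring back out so that it locks. Then lift the extended monopod out of the holder, and stand its foot on the middle of the blue mat tile without pushing it down hard. Finish while still holding it there upright, extended and locked, with the gripper closed on it, and leave the toys, jar and dish where they are.

Things in the scene. Friction and masses are not known exactly. Their poses are not given: they have to be found in the camera images.
- monopod: Tabletop camera monopod, standing loose and upright in its holder; 0.4 to 0.6 kg. Black rubber foot (34 mm diameter, 26 mm high, flat below), aluminium rod (16 mm), and a black square handle (28 x 28 mm, 120 mm long) that slides up the rod. Handle top at 162 mm pushed together, 252 mm extended, plus a 9 mm screw. Origin: centre of the foot's underside; z up the rod; button on the handle's +x face.
- foot (a point): Centre of the underside of the monopod's rubber foot (same as the origin of monopod).
- grip (a point): Centre of the square handle's 28 x 28 mm section at the height of the button: 28 mm below the handle's top, 92 mm above its lower end. Moves up with the handle. Axes as monopod: the button is on the +x face; the +y and -y faces are plain and flat.
- button_face (a point): Centre of the outer face of the orange round button (13 mm in diameter) that stands out 4 mm from the handle's +x face, so the handle measures 32 mm across the button, 28 mm with it pressed flush. An orange mark on the top of the handle lies on the same side.
- handle (a joint): Handle pulled up along the rod, m: 0 pushed together (start), 0.045 first stop, 0.090 second stop = end of travel. With the button out a catch locks it at these three places (3 mm play) and pulling lifts the whole monopod. With the button kept in it slides past the first stop, friction 2 N, and stays where left. Button let go between stops: the catch snaps in at the next stop.
- button (a joint): Button travel, m: 0 out (catch engaged), 0.004 flush; the catch is free from 0.003. Spring 2.5 N to start, 5.5 N fully in. Squeezing the handle between its +x and -x faces at the button's height presses it; released, it springs out by itself, fully only when the handle is at a stop. A grip across the +y and -y faces leaves it alone.
- holder: Dark steel cup fixed to the shelf that holds the monopod: outside diameter 54 mm (72 mm at the base), 40 mm high, inner diameter 44 mm, inner floor 5 mm above the shelf. Origin: centre of its underside, on the shelf.
- tile: Blue hard silicone car mat tile with a grey printed roundabout ring (60 mm across) in its middle, 120 x 120 x 10 mm, fixed flat on the shelf. Origin: centre of its underside.
- tile_top (a point): Centre of the tile's upper face, 10 mm above the shelf.
- van: White die-cast toy van, 74 x 34 x 37 mm, loose bystander. Origin: centre of its underside.
- mixer: Orange plastic toy cement mixer, 108 x 52 x 75 mm, loose bystander. Origin: centre of its underside.
- forklift: Steel toy forklift, 100 x 40 x 68 mm, loose bystander. Origin: centre of its underside.
- jar: Glass jar with a green clip-on plastic lid, 76 mm in diameter, 94 mm high, loose bystander. Origin: centre of its underside.
- cone: Orange and white toy traffic cone, 44 x 44 x 50 mm, loose bystander. Origin: centre of its underside.
- dish: Empty terracotta key dish, 90 mm in diameter, 22 mm high, loose bystander between holder and tile. Origin: centre of its underside.
There are look-alikes about, which are no part of the job. Of the things that look like the monopod, take the one that is farthest from the robot's base at the start. Of the things that look like the tile, take the one that is nearest to the robot's base at the start.

How it is judged (in metres and radians):
On the way, in this order (a step that is already met when the one before it is completed fails the run):
1. The button is pressed in while the monopod stands in its holder (value of joint button above 0.003 m and horizontal distance between foot and holder below 0.02 m and height (world z) of foot below 0.025 m), for 0.1 s.
2. The handle is at the second stop with the button sprung out, the foot still in the holder (value of joint handle above 0.085 m and value of joint button below 0.0015 m and horizontal distance between foot and holder below 0.02 m and height (world z) of foot below 0.025 m), for 0.2 s.
3. The gripper holds the extended monopod clear above the holder and shelf (value of joint handle above 0.085 m and contact force between the fingers and monopod above 2 N and height (world z) of foot above 0.043 m), for 0.1 s.
At the end, for the whole second after the job is handed in: The monopod's foot rests on the tile (contact force 0.3 to 30 N) within 30 mm of the tile's centre, upright within 0.12 rad and still, the handle at the second stop (joint above 0.085 m) with the button out (below 0.0015 m), and the fingers still grip it with more than 2 N (value of joint handle above 0.085 m and value of joint button below 0.0015 m and contact force between the fingers and monopod above 2 N and horizontal distance between foot and tile_top below 0.03 m and angle between monopod's own z axis and vertical below 0.12 rad and contact force between monopod and tile between 0.3 and 30 N and linear speed of monopod below 0.03 m/s); the arm keeps its last pose, push and grip.
It fails at once if A toy, the jar or the dish is pushed more than 30 mm from its place (distance of any of van, mixer, forklift, jar, cone, dish from where it was at the start of the episode above 0.03 m).
It fails at once if The monopod is rammed onto the tile (over 45 N) (contact force between monopod and tile above 45 N).
It also fails if it takes over 58 s, if anything falls off the work surface, if the arm or the gripper's body presses on something with over 40 N, if the wrist force passes 120 N, or if a joint passes its speed limit or range.

### The arm

A 6-joint arm with a two-finger parallel gripper is mounted at the origin on the work surface. World frame = base frame: x ahead of the robot, y to its left, z up, the work surface at z = 0. Lengths are in mm, angles in degrees, forces in N, time in s.
With the tool pointing down it reaches from about 350 to 850 mm from the base axis. Payload 8.1 kg.
Tool frame: the origin (TCP) lies at the very end of the fingers, on their centre line; the grasp point (between the pads) lies 19 mm behind it; z points along the fingers, y is the direction in which the jaws open and shut (so a half turn about z gives the same grasp; the last joint's range is limited). The gripper opens to 85 mm and grips with 20 to 120 N. Pads are 22 mm wide; open, the fingers measure 114 mm over their backs; the gripper's body (76 mm by 85 mm) begins 54 mm behind the grasp point. The pads swing forward as they close: fully open they stand 13 mm farther back than shut.
Start: joints at [-71.242, 7.471, 85.268, -0, 87.261, -4.893], TCP at [240.725, -549.597, 231.292] pointing down, gripper open.
Joint ranges: [-169.43, 169.43], [-51.17, 129.36], [1.28, 143.12], [-76.62, 256.62], [0, 156.53], [-152.29, 152.29]. Speed limits (degrees/s): [136.94, 136.94, 159.86, 180, 180, 180].

### API

Orientations are given as [roll, pitch, yaw] about the fixed x, y, z axes, in that order (R = Rz(yaw) Ry(pitch) Rx(roll)).
In Python, from bench import sensors, viewer, job gives the robot as it stands.
- The arm moves only by the shell command python3 -m pendant 'ROWS' [FORCE]. ROWS is JSON, one flat list of numbers, 5 for each row, row after row: the shift along the world's x, y, z in mm, then the turn about the world's z in rad, then the finger opening in mm, from 0 to 85.4. In form: [x, y, z, twist, hand, x, y, z, twist, hand, ...]. A call has 1 to 12 rows; each row shifts and turns the pose as measured when the row begins; what a row does not reach is not made up. A row lasts 1/12 s, in which the tool goes at most 41.7 mm and 7.16 degrees, less where a joint would pass 70% of its speed; a pose out of reach is approached as far as the arm can. A call with a gripper value outside its range is refused whole. The fingers move at their own pace and stop on an object; FORCE is the grip in N (left out, the last holds). Time passes only in rows, so rows that do not move let the fingers close. It gives the time, the measured TCP pose, the force and the opening at its end, in the units of the state.
- sensors.sense(): the state, without advancing time (a new reading comes with each control period).
- viewer.snapshot(name): name is "scene" or "side" or "wrist"; returns a dict with "frame" (480x640x3 uint8, blue, green, red), "z_map" (480x640 float32, mm along the optical axis (not along the pixel's ray), 0 where there is no reading), "fx", "fy", "cx", "cy" (pixels), "view" (4x4, takes a point from world to camera coordinates). Camera axes: x right, y down, z forward; pixel columns grow to the right and rows downward; lengths in mm; the calibration is good to about 2 mm. A picture is of the moment at which its call begins.
- job.hand_in(): hands the job in, once; it reports no verdict.
The state is a dict: "time": time; "joint_pos": joint angles; "qd": joint speeds; "joint_efforts": joint torques, N m; "tool_pos": TCP position; "tcp_rot": TCP orientation; "ft_force": force on the tool from outside, world axes, zero at the start; "wrist_torque": the same for the moment, N m; "finger_gap": finger opening in mm.
Only numpy, scipy, OpenCV 4.12 (cv2) and the standard library are available. Lean on these libraries where they do the work, as an engineer would, in place of code of your own. Each camera call takes 0.05 s, during which the arm holds its last target.

## Working session

There is one attempt and no reset: what is moved stays moved. The work goes in short steps, Python scripts to look and compute and a shell command to move; the robot and the scene stay as the last step left them, time stands still between calls to the robot, and variables do not carry over. Pictures are saved under pics/ and viewed, and the job is handed in when it is done.

```bash
mkdir -p pics; ls; cat > h.py <<'E'
import numpy as np, cv2
from bench import sensors, viewer, job
def snap(n,out):
    s=viewer.snapshot(n); cv2.imwrite('pics/'+out+'.png',s['frame']); np.savez('pics/'+out+'.npz',**{k:np.array(v) for k,v in s.items()}); return s
def load(out): return dict(np.load('pics/'+out+'.npz'))
def px(s,u,v,z=None):
    if z is None: z=float(s['z_map'][int(v),int(u)])
    c=np.array([(u-s['cx'])/s['fx']*z,(v-s['cy'])/s['fy']*z,z,1]); return (np.linalg.inv(s['view'])@c)[:3]
def onplane(s,u,v,h):
    V=np.linalg.inv(s['view']); d=V[:3,:3]@np.array([(u-s['cx'])/s['fx'],(v-s['cy'])/s['fy'],1]); o=V[:3,3]
    return o+d*(h-o[2])/d[2]
def crop(out,u0,v0,u1,v1,k,name):
    im=cv2.imread('pics/'+out+'.png')[v0:v1,u0:u1]; cv2.imwrite('pics/'+name+'.png',cv2.resize(im,None,fx=k,fy=k,interpolation=cv2.INTER_CUBIC))
E
python3 - <<'E'
from h import *
for n in ("scene","side","wrist"): snap(n,n+'0')
print(sensors.sense())
E
```

```text
pics
{'time': 0.15, 'joint_pos': array([-7.12430674e+01,  7.50661440e+00,  8.53150111e+01, -2.93629967e-03,
        8.72620841e+01, -4.89427269e+00]), 'qd': array([ 0.0350284 , -0.11572464, -0.19802784,  0.02768912,  0.02454513,
        0.05329354]), 'joint_efforts': array([ 1.45533970e-03, -5.70063150e+01, -5.01160276e+01, -4.96339260e-05,
        9.57021432e-03,  1.00774910e-04]), 'tool_pos': array([ 240.55412645, -549.19934421,  230.46972167]), 'tcp_rot': array([-1.79916345e+02, -4.21982891e-03,  2.36513446e+01]), 'ft_force': array([ 0.33076244,  0.19048685, -0.45664069]), 'wrist_torque': array([0.01905359, 0.00353757, 0.00577525]), 'finger_gap': 85.415882386734}
```

View pics/scene0.png

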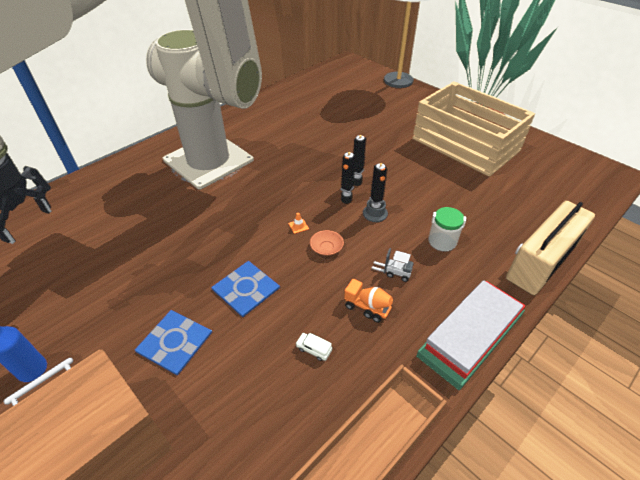

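View pics/side0.png

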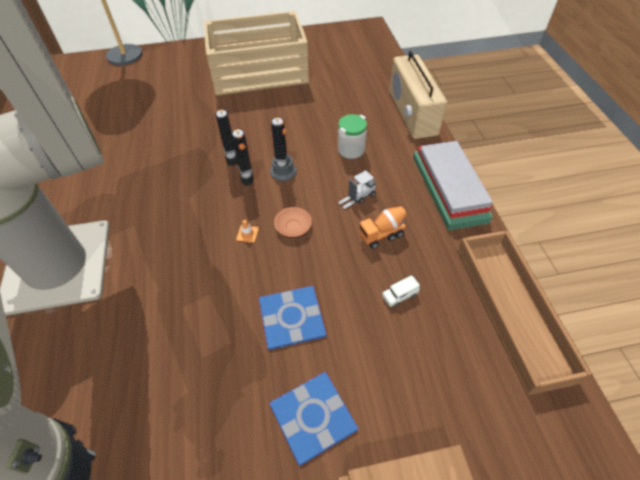

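View pics/wrist0.png

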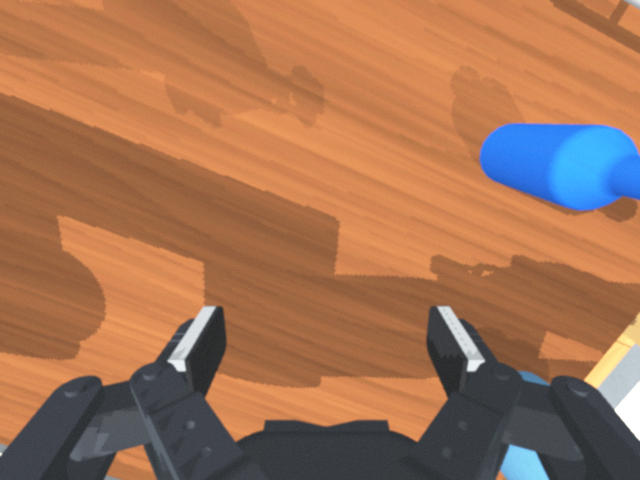

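The scene view shows three monopods. The one in the holder is at about (378,190), with decoys at (348,178) and (359,160). There are two tiles, at (246,287) and (174,341). I'll measure these next.

```bash
python3 - <<'E'
from h import *
s=load('scene0'); d=load('side0')
for n,u,v in [('mono',378,185),('decA',348,175),('decB',359,155),('tileA',246,287),('tileB',174,341),('dish',327,246),('cone',299,223),('jar',449,218),('fork',400,264),('mixer',370,300),('van',315,346)]:
    p=px(s,u,v); print('S',n,p.round(0),round(float(np.hypot(*p[:2]))))
for n,u,v in [('mono',280,140),('decA',243,160),('decB',226,140),('tileA',292,316),('tileB',314,416),('dish',293,223),('jar',352,125)]:
    p=px(d,u,v); print('D',n,p.round(0),round(float(np.hypot(*p[:2]))))
crop('scene0',320,120,420,230,6,'c1'); crop('side0',200,90,320,200,6,'c2')
E
```

```text
S mono [567. 182. 118.] 596
S decA [469. 171. 103.] 499
S decB [438. 251. 114.] 505
S tileA [ 515. -240.   10.] 568
S tileB [ 523. -447.   12.] 688
S dish [554.   4.   3.] 554
S cone [452.  -4.  24.] 452
S jar [763. 232.  95.] 797
S fork [743.  71.  31.] 746
S mixer [776. -85.  63.] 780
S van [ 762. -243.   38.] 799
D mono [558. 178. 123.] 586
D decA [460. 164.  89.] 489
D decB [424. 249.  89.] 492
D tileA [ 512. -242.   11.] 566
D tileB [ 518. -448.   11.] 685
D dish [555.   8.   5.] 555
D jar [754. 228.  96.] 788
```

View pics/c1.png

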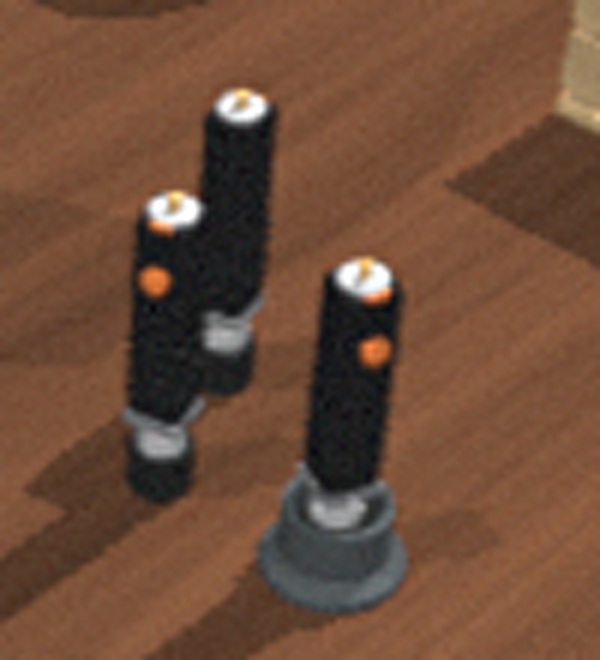

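View pics/c2.png

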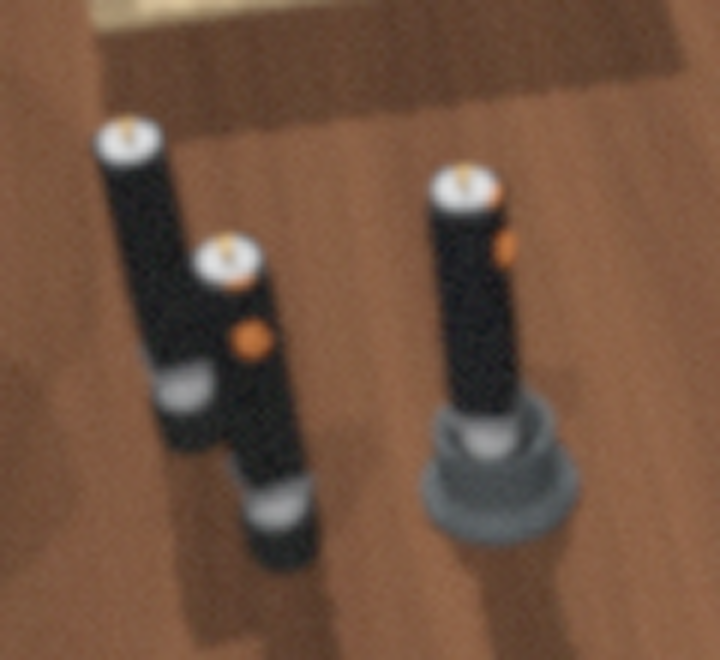

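```bash
python3 - <<'E'
from h import *
s=load('scene0'); d=load('side0')
def tri(a,b):
    # two-ray midpoint
    A=[];
    def ray(s,u,v):
        p=onplane(s,u,v,0);q=onplane(s,u,v,300); return p,(q-p)/np.linalg.norm(q-p)
    (p,e),(q,f)=ray(s,*a),ray(d,*b)
    t=np.linalg.lstsq(np.stack([e,-f],1),q-p,rcond=None)[0]; x=p+t[0]*e;y=q+t[1]*f
    return ((x+y)/2).round(1),round(float(np.linalg.norm(x-y)),1)
print('top',tri((380.7,166.3),(277.5,121.5)))
print('button',tri((382.5,178.7),(284.5,131.2)))
print('foot~holder',onplane(s,320+335/6,120+490/6,40),onplane(d,200+492/6,90+425/6,40))
print('top plane',onplane(s,380.7,166.3,167),onplane(d,277.5,121.5,167))
print('mark',onplane(s,320+379/6,120+296/6,167),onplane(d,200+496/6,90+196/6,167))
# white cap by depth
for n,z,box in(('s',s,(360,150,400,200)),('d',d,(260,110,300,150))):
    P=np.array([px(z,u,v) for u in range(box[0],box[2]) for v in range(box[1],box[3]) if z['z_map'][v,u]>0])
    m=P[(P[:,2]>157)&(P[:,2]<175)]; print(n,len(m),m.min(0),m.max(0),np.median(m,0))
# tiles by blue mask
for n,z,c in(('s',s,(246,287)),('d',d,(292,316))):
    f=z['frame'].astype(int); m=((f[...,0]>f[...,2]+50)).astype(np.uint8)
    m=cv2.morphologyEx(m,cv2.MORPH_CLOSE,np.ones((15,15)))
    k,l=cv2.connectedComponents(m); lab=l[c[1],c[0]]; mm=(l==lab).astype(np.uint8)
    cn=max(cv2.findContours(mm,0,2)[0],key=cv2.contourArea); q=cv2.boxPoints(cv2.minAreaRect(cn)); ap=cv2.approxPolyDP(cn,8,True)[:,0]
    W=[onplane(z,u,v,10)[:2] for u,v in ap]; print(n,len(ap),np.round(W),np.mean(W,0))
E
```

```text
top (array([558. , 196.5, 166.4]), 0.8)
button (array([572.4, 191.8, 137. ]), 0.8)
foot~holder [554.78535743 198.90856297  40.        ] [558.53347175 193.06433627  40.        ]
top plane [558.19042499 196.44151912 167.        ] [557.98306541 195.15599701 167.        ]
mark [571.02557102 191.01767168 167.        ] [569.50619266 188.13566584 167.        ]
s 104 [540.08444076 177.35894598 157.57611235] [575.40267163 213.62340375 174.55645534] [562.61841807 191.13175205 166.77548944]
d 120 [540.47628292 176.34590084 157.09558621] [572.36814056 210.32485699 174.65895431] [556.86639393 187.91414459 166.54095868]
s 4 [[ 452. -184.]
 [ 454. -297.]
 [ 575. -298.]
 [ 570. -180.]] [ 512.86540495 -239.82599167]
d 4 [[ 564. -179.]
 [ 451. -183.]
 [ 455. -302.]
 [ 570. -297.]] [ 510.28301868 -239.9980874 ]
```

Target monopod: axis at about (558,196), button facing about −20°. Target tile: tile A, centred at about (512,−240). I'll move above the monopod first.

```bash
python3 -m pendant '[13,31,4,0.033,85,13,31,4,0.033,85,13,31,4,0.033,85,13,31,4,0.033,85,13,31,4,0.033,85,13,31,4,0.033,85,13,31,4,0.033,85,13,31,4,0.033,85,13,31,4,0.033,85,13,31,4,0.033,85,13,31,4,0.033,85,13,31,4,0.033,85]'
```

```text
time: 1.15
tool_pos: [394.2, -163.0, 272.5]
tcp_rot: [-179.4, 0.0, 46.7]
ft_force: [1.1, 0.5, -0.5]
finger_gap: 84.9
```

```bash
python3 -m pendant '[14,30,1,0.036,85,14,30,1,0.036,85,14,30,1,0.036,85,14,30,1,0.036,85,14,30,1,0.036,85,14,30,1,0.036,85,14,30,1,0.036,85,14,30,1,0.036,85,14,30,1,0.036,85,14,30,1,0.036,85,10,20,0,0.036,85,0,0,0,0,85]'
python3 - <<'E'
from h import *
snap('wrist','w1'); s=sensors.sense(); print(s['tool_pos'],s['tcp_rot'])
E
```

```text
time: 2.15
tool_pos: [547.7, 181.6, 281.3]
tcp_rot: [-179.4, -0.0, 71.0]
ft_force: [1.0, 0.7, 0.1]
finger_gap: 84.9
[547.18789204 180.15611749 281.18725244] [-1.79355096e+02  3.32673916e-02  7.09068098e+01]
```

View pics/w1.png

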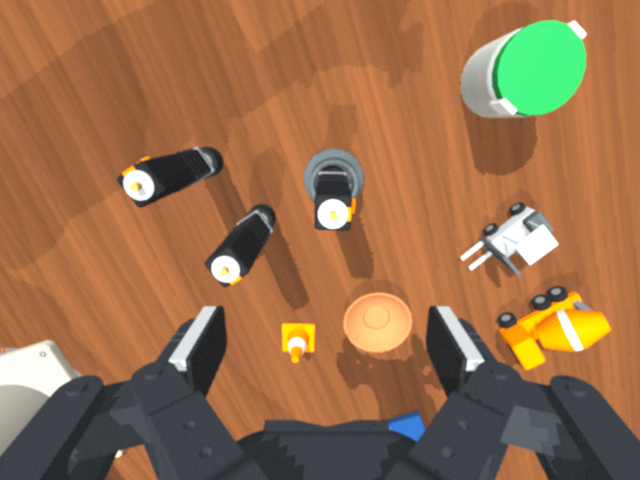

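```bash
python3 - <<'E'
from h import *
crop('w1',285,135,385,245,6,'c3')
E
```

```text
(no output)
```

View pics/c3.png

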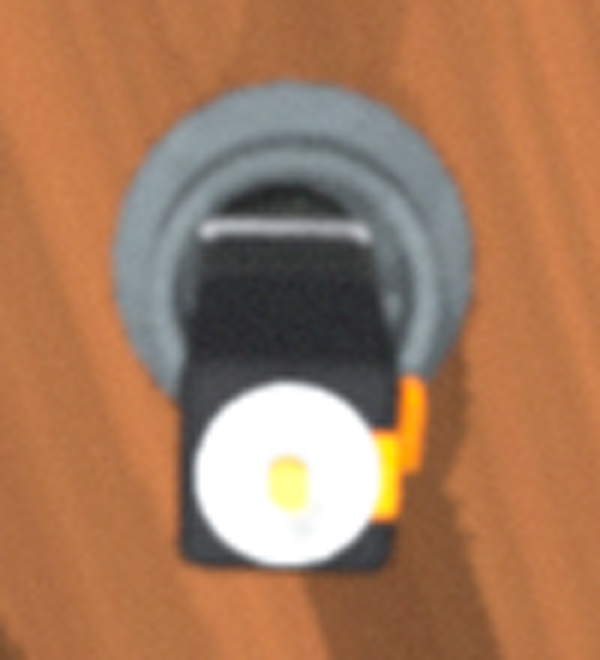

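```bash
python3 - <<'E'
from h import *
s=load('w1')
f=lambda a,b,h: onplane(s,285+a/6,135+b/6,h).round(1)
print('top',f(287,466,167),'holder',f(292.5,262,5),'rim',f(300,275,40))
e=f(388,570,167)-f(185,565,167); print('edge ang',np.degrees(np.arctan2(e[1],e[0])),np.hypot(*e[:2]))
print('btn',f(412,425,139), 'cap->', f(290,473,168))
R=s['view'][:3,:3]; print(R.round(3))
E
```

```text
top [557.2 195.3 167. ] holder [559.3 194.4   5. ] rim [561.3 197.1  40. ]
edge ang -20.323136829662975 25.913124087998302
btn [573.2 188.3 139. ] cap-> [557.3 194.5 168. ]
[[ 0.946 -0.325 -0.011]
 [-0.305 -0.898  0.318]
 [-0.113 -0.297 -0.948]]
```

```bash
python3 -m pendant '[10,15,0,-0.02,85,0,0,-10,0,85,0,0,-18,0,85,0,0,-18,0,85,0,0,-18,0,85,0,0,-18,0,70,0,0,-18,0,70,0,0,-10,0,70,0,0,0,0,70]' 20
python3 - <<'E'
from h import *
snap('wrist','w2'); s=sensors.sense(); print(s['tool_pos'],s['tcp_rot'],s['ft_force'])
E
```

```text
time: 2.95
tool_pos: [553.7, 185.6, 164.5]
tcp_rot: [-179.3, 0.4, 69.2]
ft_force: [-0.9, -0.6, -0.5]
finger_gap: 69.9
[553.96748361 185.62769157 165.3551791 ] [-179.34418132    0.34885638   69.20702847] [-0.24428964 -0.64787937  0.17152175]
```

View pics/w2.png

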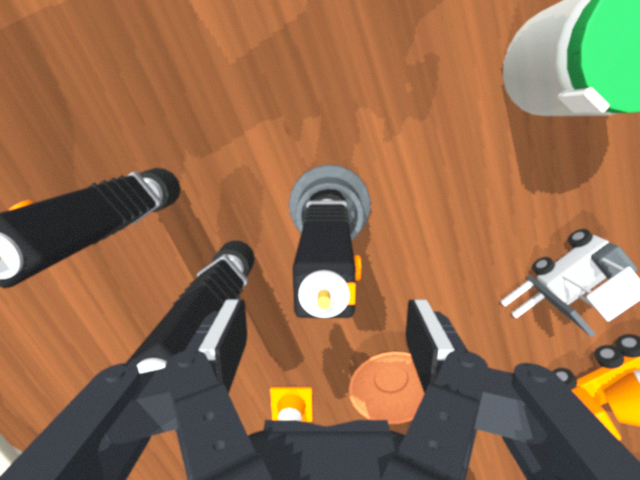

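```bash
python3 - <<'E'
from h import *
s=load('w2'); print(onplane(s,324,290,167),onplane(s,330,205,5)); crop('w2',270,150,390,340,3,'c4')
E
python3 -m pendant '[4,10,0,0.014,70,1,3,0,0,70,0,0,0,0,70]'
```

```text
[557.26374197 195.93031795 167.        ] [559.35141116 194.41241164   5.        ]
time: 3.25
tool_pos: [560.7, 198.9, 168.5]
tcp_rot: [-179.5, 0.2, 70.0]
ft_force: [-0.1, -0.6, -0.4]
finger_gap: 69.8
```

View pics/c4.png

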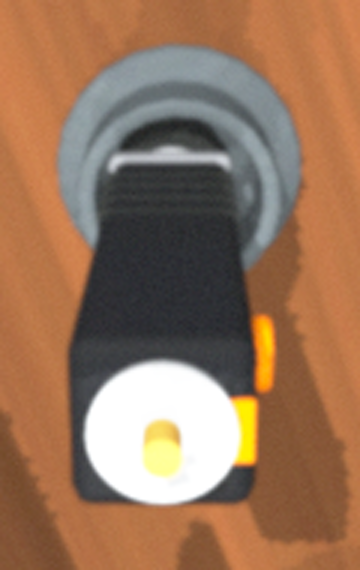

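```bash
python3 -m pendant '[-3,-3,-10,0,70,0,0,-12,0,60,0,0,-12,0,60,0,0,-10,0,60,0,0,0,0,60,0,0,0,0,60]'
```

```text
time: 3.75
tool_pos: [558.5, 196.6, 122.0]
tcp_rot: [-179.7, 0.1, 70.1]
ft_force: [0.1, -0.4, 0.9]
finger_gap: 59.9
```

```bash
python3 -m pendant '[-1,-1,-3,0,45,0,0,0,0,36,0,0,0,0,20,0,0,0,0,20,0,0,0,0,20,0,0,0,0,20,0,0,0,0,20,0,0,0,0,20]' 30
python3 - <<'E'
from h import *
snap('wrist','w3'); snap('side','d3')
crop('d3',200,60,360,200,4,'c5')
E
```

```text
time: 4.42
tool_pos: [556.9, 195.3, 118.3]
tcp_rot: [-179.6, 0.2, 70.1]
ft_force: [0.1, 0.3, -2.5]
finger_gap: 27.7
```

View pics/w3.png

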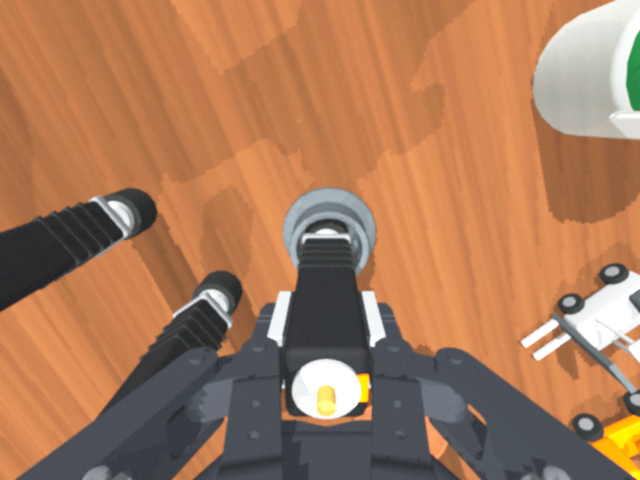

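View pics/c5.png

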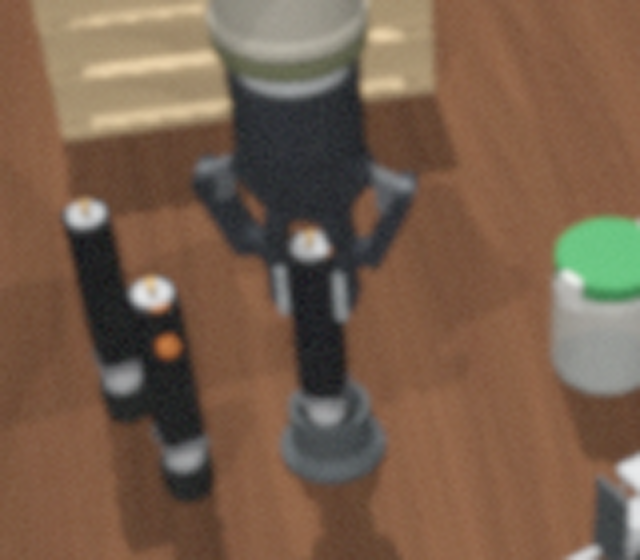

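The gap of 27.7 mm means the button is flush. I'll pull partway and check that the rod stays in the holder.

```bash
python3 -m pendant '[0,0,4,0,20,0,0,6,0,20,0,0,7,0,20,0,0,7,0,20,0,0,0,0,20]'
python3 - <<'E'
from h import *
snap('wrist','w4'); print(sensors.sense()['ft_force'])
E
```

```text
time: 4.93
tool_pos: [556.9, 195.2, 144.6]
tcp_rot: [-179.6, 0.2, 70.1]
ft_force: [-0.5, -0.0, -0.2]
finger_gap: 28.0
[-1.26835798  0.23876857  1.12629427]
```

View pics/w4.png

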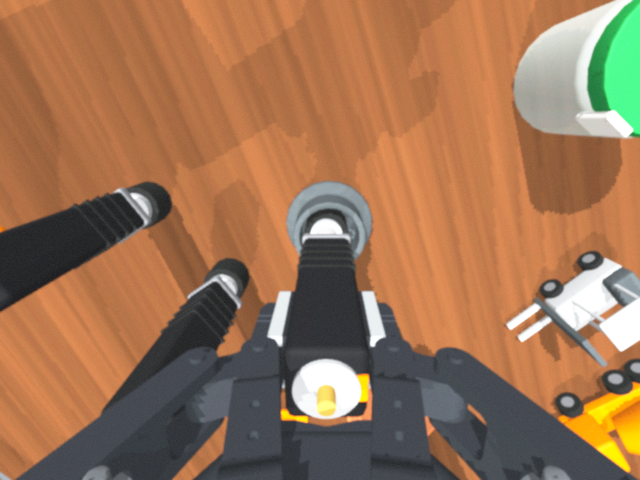

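The rod is exposed and the foot still sits in the holder, so the handle is sliding. I'll continue.

```bash
python3 -m pendant '[0,0,8,0,20,0,0,9,0,20,0,0,9,0,20,0,0,9,0,20,0,0,9,0,20,0,0,8,0,20,0,0,5,0,20,0,0,3,0,20,0,0,0,0,20]'
python3 - <<'E'
from h import *
print(sensors.sense()['ft_force'])
E
```

```text
time: 5.73
tool_pos: [556.4, 195.1, 211.4]
tcp_rot: [-179.6, 0.2, 70.1]
ft_force: [-0.2, -0.1, -5.2]
finger_gap: 27.6
[-0.18117845 -0.09740111 -5.24963288]
```

```bash
python3 -m pendant '[0,0,-2,0,20,0,0,0,0,20,0,0,0,0,32,0,0,0,0,36,0,0,0,0,50,0,0,0,0,60,0,0,0,0,60,0,0,0,0,60]'
python3 - <<'E'
from h import *
snap('wrist','w5');snap('side','d5'); print(sensors.sense()['ft_force'])
crop('d5',200,40,360,200,4,'c6')
E
```

```text
time: 6.4
tool_pos: [556.7, 195.2, 209.1]
tcp_rot: [-179.7, 0.1, 70.1]
ft_force: [0.7, -0.4, -0.4]
finger_gap: 60.3
[ 0.48470157  0.46009756 -0.29333653]
```

View pics/w5.png

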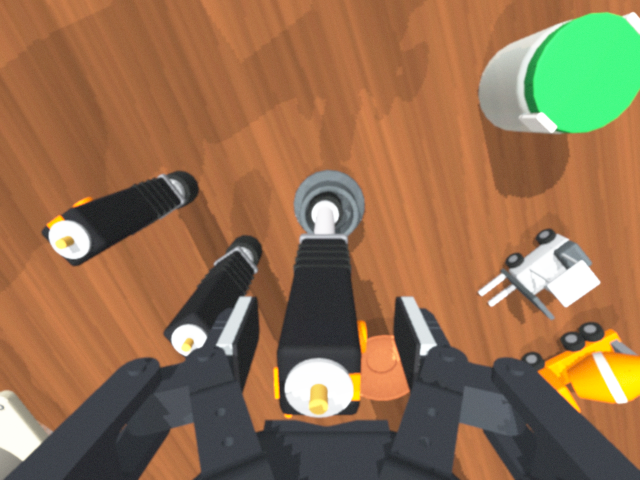

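View pics/c6.png

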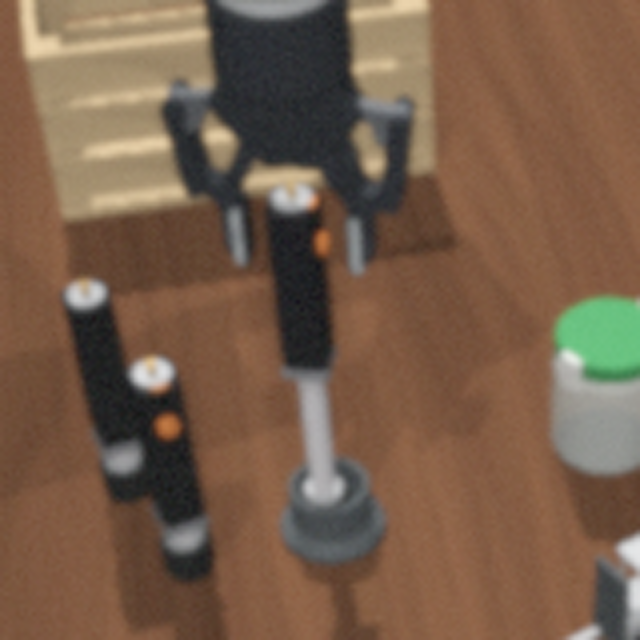

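The monopod is extended and the button stands out again. I'll turn 90° around the handle for the ±y grip.

```bash
python3 -m pendant '[0,0,0,0,75,0,0,0,0.12,75,0,0,0,0.12,75,0,0,0,0.12,75,0,0,0,0.12,75,0,0,0,0.12,75,0,0,0,0.12,75,0,0,0,0.12,75,0,0,0,0.12,75,0,0,0,0.12,75,0,0,0,0.12,75,0,0,0,0.12,75]'
```

```text
time: 7.5
tool_pos: [557.0, 195.3, 209.7]
tcp_rot: [-179.7, 0.1, 148.5]
ft_force: [-0.3, -0.5, 0.2]
finger_gap: 75.1
```

```bash
python3 -m pendant '[0,0,0,0.1,75,0,0,0,0.08,75,0,0,0,0,75,0,0,0,0,75]'
python3 - <<'E'
from h import *
snap('wrist','w6');snap('side','d6'); print(sensors.sense()['tcp_rot'],sensors.sense()['tool_pos'])
E
```

```text
time: 7.83
tool_pos: [557.0, 195.3, 209.8]
tcp_rot: [-179.7, 0.1, 159.6]
ft_force: [0.0, -0.1, 0.0]
finger_gap: 75.0
[-1.79727577e+02  1.46361844e-01  1.59595076e+02] [557.01422333 195.34871056 209.82779281]
```

View pics/w6.png

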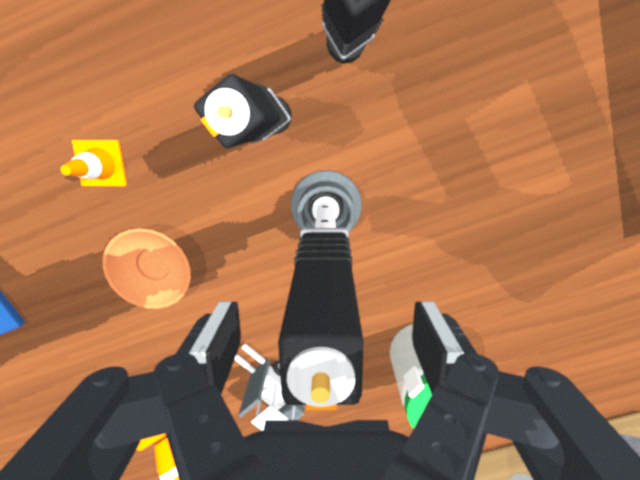

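```bash
python3 -m pendant '[0,0,0,0,50,0,0,0,0,40,0,0,0,0,20,0,0,0,0,20,0,0,0,0,20,0,0,0,0,20,0,0,0,0,20,0,0,0,0,20]' 50
python3 - <<'E'
from h import *
snap('wrist','w7');snap('scene','s7'); print(sensors.sense()['ft_force'])
crop('s7',330,60,430,230,4,'c7')
E
```

```text
time: 8.6
tool_pos: [557.0, 195.2, 209.8]
tcp_rot: [-179.7, 0.1, 159.2]
ft_force: [-0.4, 0.0, 0.2]
finger_gap: 27.4
[-0.53988371 -0.59041663 -0.11665999]
```

View pics/c7.png

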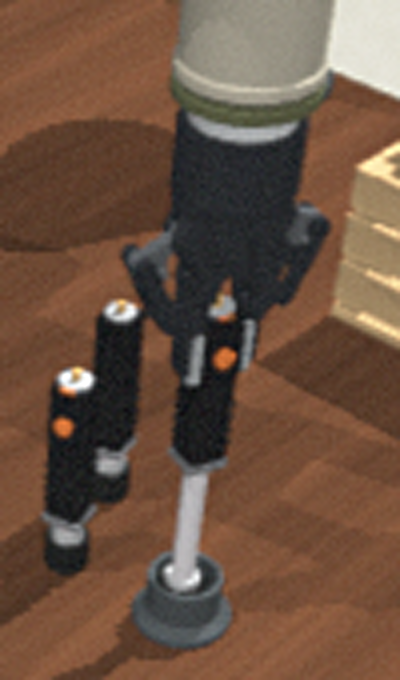

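View pics/w7.png

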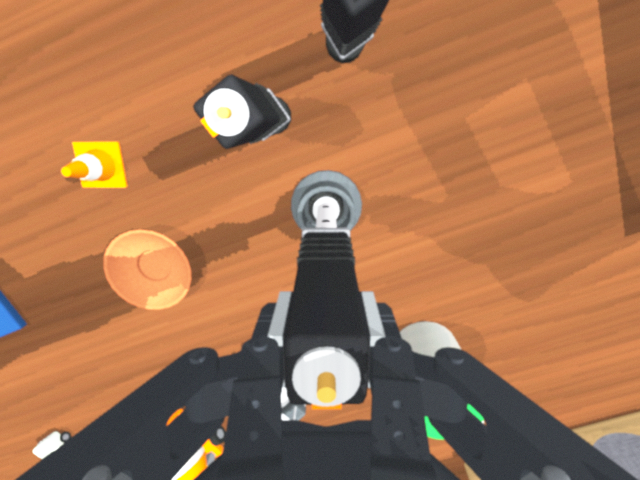

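The jaws are closed on the ±y faces with the button free. I'll lift now.

```bash
python3 -m pendant '[0,0,4,0,20,0,0,8,0,20,0,0,12,0,20,0,0,14,0,20,0,0,14,0,20,0,0,14,0,20,0,0,12,0,20,0,0,6,0,20,0,0,0,0,20]'
python3 - <<'E'
from h import *
snap('side','d8'); s=sensors.sense();print(s['ft_force'],s['wrist_torque'])
crop('d8',200,10,360,210,3,'c8')
E
```

```text
time: 9.45
tool_pos: [555.0, 194.7, 298.8]
tcp_rot: [-179.6, -0.1, 159.2]
ft_force: [-0.1, -0.2, -4.2]
finger_gap: 27.4
[ 0.37956886 -0.57415294 -3.26035132] [-0.03274184 -0.16433037 -0.01165253]
```

View pics/c8.png

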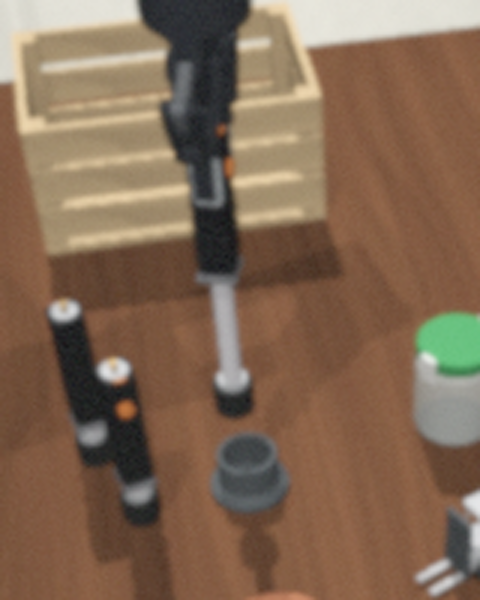

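The monopod is clear of the holder with the handle still extended. Next is the traverse to the tile.

```bash
python3 -m pendant '[-1,-12,0,0,20,-2,-22,0,0,20,-3,-30,0,0,20,-3,-32,0,0,20,-3,-32,0,0,20,-3,-32,0,0,20,-3,-32,0,0,20,-3,-32,0,0,20,-3,-32,0,0,20,-3,-32,0,0,20,-3,-32,0,0,20,-3,-32,0,0,20]'; python3 -m pendant '[-3,-30,0,0,20,-3,-22,0,0,20,-2,-14,0,0,20,-1,-6,0,0,20,0,0,0,0,20,0,0,0,0,20]'
python3 - <<'E'
from h import *
snap('side','d9');snap('scene','s9');snap('wrist','w9'); s=sensors.sense();print(s['ft_force'],s['wrist_torque'],s['tool_pos'])
E
```

```text
time: 10.5
tool_pos: [510.2, -169.5, 284.9]
tcp_rot: [-179.3, -1.2, 159.8]
ft_force: [0.6, -0.5, -4.5]
finger_gap: 27.4
time: 11.0
tool_pos: [493.3, -253.0, 277.8]
tcp_rot: [-179.2, -1.8, 159.3]
ft_force: [0.4, 1.6, -5.4]
finger_gap: 27.3
[-0.46576995 -0.87495016 -5.09786654] [ 0.00105232 -0.08031756 -0.02236519] [ 493.93670752 -252.00321425  278.34537297]
```

View pics/w9.png

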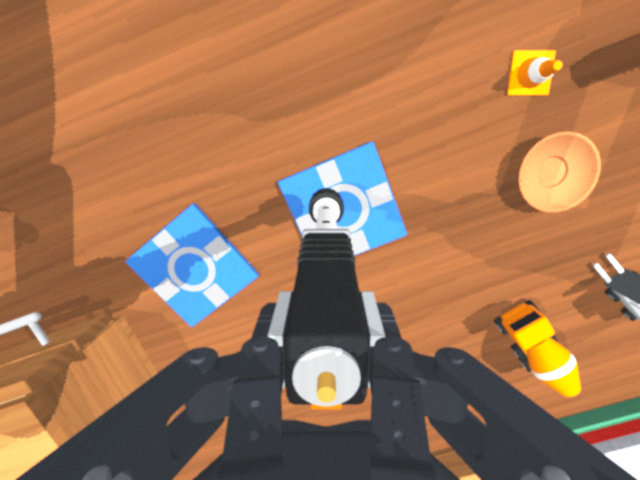

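View pics/d9.png

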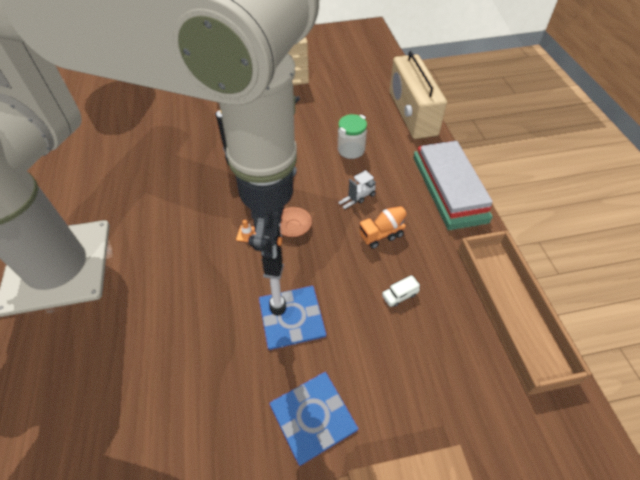

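View pics/s9.png

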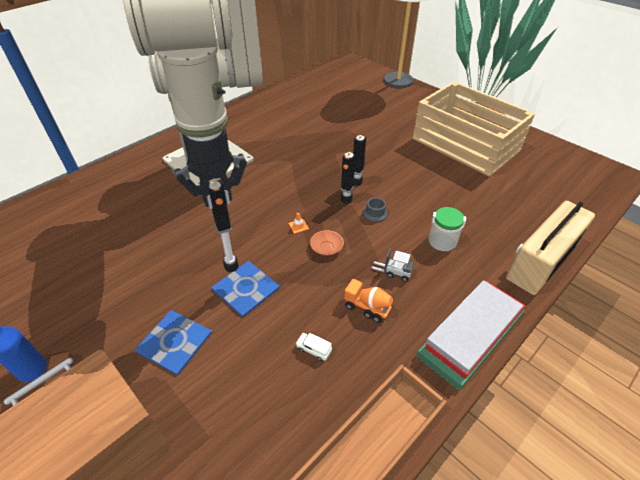

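```bash
python3 - <<'E'
from h import *
s=load('w9'); print('ring',onplane(s,347,208,10)); print('foot top z~98', px(s,325,212), px(s,325,203))
print([onplane(s,u,v,10).round(0)[:2] for u,v in((277,182),(375,142),(408,235))])
d=load('side0');sc=load('scene0'); print(onplane(d,291.5,316,10),onplane(sc,246,287,10))
t=sensors.sense(); print(t['tool_pos'],t['tcp_rot'])
from scipy.spatial.transform import Rotation as R
r=R.from_euler('xyz',t['tcp_rot'],degrees=True).as_matrix(); print('z axis',r[:,2],'foot est', t['tool_pos']+r[:,2]*205)
crop('w9',260,130,420,290,4,'c9')
E
```

```text
ring [ 511.20720188 -235.36023773   10.        ]
foot top z~98 [ 479.86019713 -249.36231269  141.34443047] [ 478.85341012 -249.54925103  107.9029129 ]
[array([ 453., -302.]), array([ 451., -180.]), array([ 569., -177.])]
[ 510.61479833 -241.2303201    10.        ] [ 515.24870049 -239.57215107   10.        ]
[ 493.93670752 -252.00321425  278.34537297] [-179.22598282   -1.75264482  159.37140103]
z axis [-0.03338032 -0.00186835 -0.99944098] foot est [ 487.09374266 -252.38622567   73.45997297]
```

View pics/c9.png

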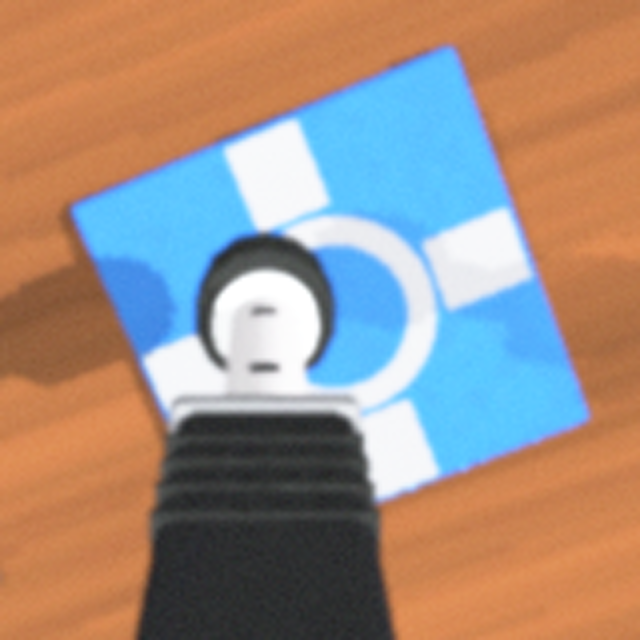

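```bash
python3 -m pendant '[6,3,-4,0,20,8,4,-8,0,20,7,3,-10,0,20,4,2,-10,0,20,0,0,-9,0,20,0,0,-4,0,20,0,0,0,0,20,0,0,0,0,20]'
python3 - <<'E'
from h import *
from scipy.spatial.transform import Rotation as R
t=sensors.sense(); print(t['tool_pos'],t['tcp_rot'],t['ft_force'])
r=R.from_euler('xyz',t['tcp_rot'],degrees=True).as_matrix(); print('foot est', t['tool_pos']+r[:,2]*205)
s=snap('wrist','w10'); snap('side','d10'); crop('w10',260,130,420,290,4,'c10'); crop('d10',220,210,360,370,4,'c11')
E
```

```text
time: 11.82
tool_pos: [522.9, -233.1, 226.6]
tcp_rot: [-179.3, -1.9, 159.8]
ft_force: [0.1, -0.1, -4.5]
finger_gap: 27.3
[ 522.89367872 -233.13962001  226.60598376] [-179.30294097   -1.87005775  159.79980797] [ 0.10050695 -0.05817364 -4.498776  ]
foot est [ 515.75470935 -233.17037964   21.73032837]
```

View pics/c10.png

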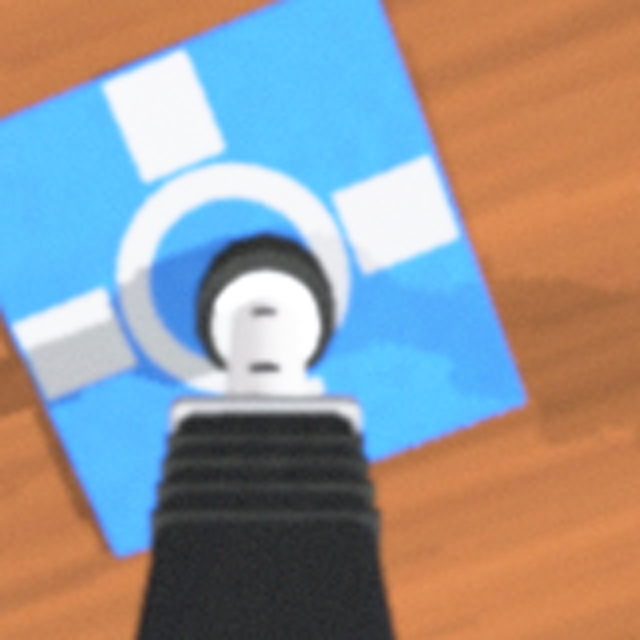

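View pics/c11.png

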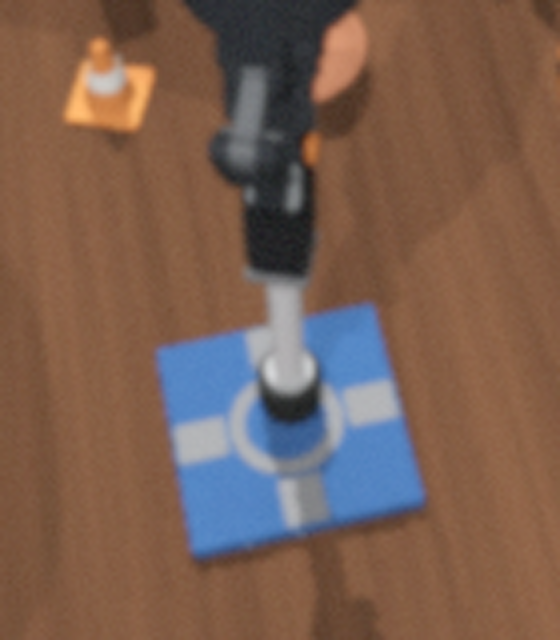

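```bash
python3 -m pendant '[-2,-3,0,0,20,-1,-2,-2,0,20,0,0,-3,0,20,0,0,0,0,20,0,0,0,0,20]'; python3 -m pendant '[0,0,-1,0,20,0,0,0,0,20,0,0,0,0,20]'
```

```text
time: 12.33
tool_pos: [520.1, -240.8, 224.5]
tcp_rot: [-179.2, -1.6, 159.7]
ft_force: [0.3, -0.9, -4.3]
finger_gap: 27.3
time: 12.58
tool_pos: [520.1, -241.0, 223.8]
tcp_rot: [-179.2, -1.5, 159.6]
ft_force: [-0.0, 0.8, -5.3]
finger_gap: 27.7
```

```bash
python3 -m pendant '[-1,0,-3,0,20,0,0,-2,0,20,0,0,0,0,20,0,0,0,0,20]'; python3 -m pendant '[0,0,-1,0,20,0,0,0,0,20,0,0,0,0,20]'
```

```text
time: 12.92
tool_pos: [519.1, -240.8, 218.2]
tcp_rot: [-179.2, -1.5, 159.7]
ft_force: [-0.1, -0.6, -3.6]
finger_gap: 27.3
time: 13.17
tool_pos: [519.0, -240.6, 216.9]
tcp_rot: [-179.2, -1.6, 159.7]
ft_force: [0.5, 0.0, -4.6]
finger_gap: 27.5
```

```bash
for i in 1; do python3 -m pendant '[0,0,-1,0,20,0,0,0,0,20,0,0,0,0,20]'; done; python3 -m pendant '[0,0,-1,0,20,0,0,0,0,20,0,0,0,0,20]'
```

```text
time: 13.42
tool_pos: [519.1, -240.7, 215.9]
tcp_rot: [-179.2, -1.5, 159.7]
ft_force: [0.1, 1.3, -5.5]
finger_gap: 27.5
time: 13.67
tool_pos: [519.4, -240.8, 215.6]
tcp_rot: [-179.2, -1.5, 159.7]
ft_force: [-0.6, 1.1, -4.9]
finger_gap: 27.6
```

```bash
python3 -m pendant '[0,0,-1,0,20,0,0,0,0,20,0,0,0,0,20]'
```

```text
time: 13.92
tool_pos: [519.6, -241.0, 215.4]
tcp_rot: [-179.2, -1.4, 159.7]
ft_force: [-0.8, 1.0, -2.7]
finger_gap: 27.7
```

```bash
python3 -m pendant '[0,0,-1,0,20,0,0,0,0,20,0,0,0,0,20]'
```

```text
time: 14.17
tool_pos: [519.7, -241.0, 214.9]
tcp_rot: [-179.2, -1.4, 159.7]
ft_force: [-0.6, 1.1, -1.4]
finger_gap: 27.2
```

```bash
python3 -m pendant '[0,0,-1,0,20,0,0,0,0,20,0,0,0,0,20]'
```

```text
time: 14.42
tool_pos: [519.8, -241.0, 214.2]
tcp_rot: [-179.2, -1.4, 159.7]
ft_force: [-0.5, 0.3, -0.6]
finger_gap: 27.8
```

```bash
python3 -m pendant '[0,0,-1,0,20,0,0,0,0,20,0,0,0,0,20]'
```

```text
time: 14.67
tool_pos: [519.9, -241.1, 213.4]
tcp_rot: [-179.2, -1.4, 159.7]
ft_force: [-1.1, 0.2, -0.7]
finger_gap: 27.3
```

```bash
python3 -m pendant '[0,0,0,0,20,0,0,0,0,20,0,0,0,0,20,0,0,0,0,20,0,0,0,0,20,0,0,0,0,20]'; python3 - <<'E'
from h import *
s=snap('wrist','w12'); snap('side','d12'); snap('scene','s12')
crop('w12',250,130,410,290,3,'a');crop('d12',220,210,360,370,3,'b');crop('s12',160,160,300,330,3,'c')
a,b,c=[cv2.imread(f'pics/{k}.png') for k in 'abc']
cv2.imwrite('pics/m12.png',cv2.resize(np.hstack([cv2.resize(x,(400,480)) for x in(a,b,c)]),(800,320)))
cv2.imwrite('pics/z12.png',cv2.resize(cv2.imread('pics/s12.png')[170:290,180:280],None,fx=5,fy=5,interpolation=2))
F=[]
print(sensors.sense()['ft_force'],sensors.sense()['qd'].round(2))
E
```

```text
time: 15.17
tool_pos: [519.9, -241.1, 213.4]
tcp_rot: [-179.2, -1.4, 159.7]
ft_force: [-1.3, 0.3, -0.5]
finger_gap: 27.2
[-1.40871164  0.64492828 -0.36893351] [ 0.05  0.   -0.05 -0.09  0.   -0.06]
```

View pics/m12.png

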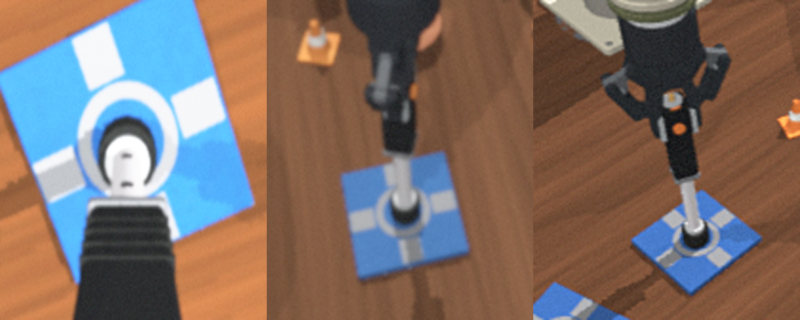

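View pics/z12.png

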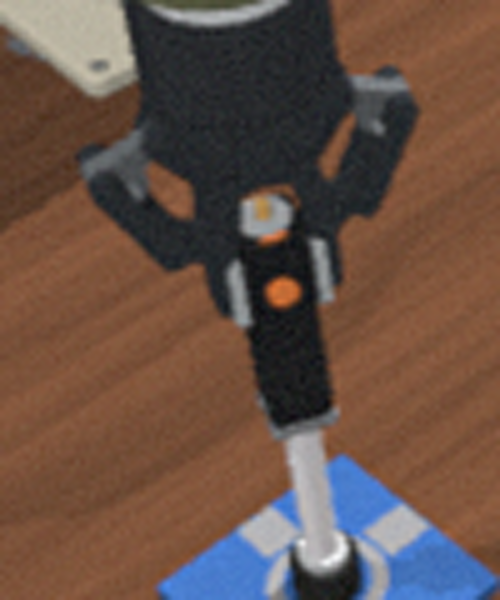

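```bash
python3 -m pendant '[0,0,-1,0,20,0,0,0,0,20,0,0,0,0,20,0,0,0,0,20]'
```

```text
time: 15.65
tool_pos: [519.9, -241.2, 212.8]
tcp_rot: [-179.2, -1.3, 159.7]
ft_force: [-1.3, 0.4, 0.4]
finger_gap: 27.4
```

```bash
python3 -m pendant '[0,0,-0.7,0,20,0,0,0,0,20,0,0,0,0,20,0,0,0,0,20]'
```

```text
time: 15.98
tool_pos: [520.0, -241.2, 212.8]
tcp_rot: [-179.2, -1.3, 159.7]
ft_force: [-2.0, 1.3, 2.1]
finger_gap: 27.7
```

The handle moved no further and the force rose, so the catch is locked and the foot presses with about 7 N. I'm handing in now.

```bash
python3 - <<'E'
from h import *
print(job.hand_in()); t=sensors.sense(); print(t['time'],t['ft_force'],t['tool_pos'],t['finger_gap'])
E
```

```text
the job is handed in; nothing more can be done
None
the job is handed in; nothing more can be done
```

The job is handed in: the extended monopod is standing on the blue tile nearest the base, still in the closed gripper. It took about 16 s of the 58 s, and no verdict was reported.

**What I did**
- **Button and handle:** I squeezed the button flush (jaw gap 27.7 mm) while the monopod stood in its holder, then pulled the handle up about 93 mm to its end of travel. After I opened the jaws, the pictures showed the button out again.
- **Lift and placing:** I turned the gripper 90°, gripped the plain faces at 50 N and lifted the monopod out. I carried it to the tile and lowered it about 1 mm at a time until it touched.

**Last checks**
- **Position:** the pictures show the foot inside the printed ring. My estimate puts it about 3–4 mm from the tile's centre.
- **Tilt:** the tool leans about 1.5°, well inside the 0.12 rad (6.9°) limit.
- **Contact:** the foot presses on the tile with roughly 7 N, worked out from the wrist force.
- **Lock:** the final small push moved the handle no further and the force rose, so the catch is holding.
- **Toys, jar and dish:** nothing touched them on the way, and they looked in place in the pictures taken above the tile; I did not measure them again.

**Uncertain:** the handle rests at the lower end of the catch's 3 mm play, so I estimate its travel at 87 mm, against the 85 mm required. I read no joint values directly.

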